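# Hang the ear defenders back over the bench rail under the lamp

### The job

Hang the yellow ear defenders that stand on the bench over the free place of the rail under the bench lamp, in the middle between its two black collars, one cup on each side of the rail. The lamp leaves no room from straight above, so bring them in at a slant, let the headband down gently until it bears on the rail while you still hold it, and only then let go; they may be left swaying. Do not disturb the orange pair, the green bin or the stack of trays, and do not bang against the stand or its lamp.

Things in the scene. Friction and masses are not known exactly. Their poses are not given: they have to be found in the camera images.
- ears: Yellow ear defenders, 260 g, rigid, standing on their two cups. Origin: centre of the underside, between the cups; x across the cups, y front to back, z up to the crown; both halves alike (half a turn about z changes nothing). 148 mm over the cups in x, 70 in y, 182 high. Cups 0 to 92 mm high, gap between their cushions 64 mm; centre of mass about 70 mm above the origin. Hung, they sway for long.
- crown (a point): Middle of the grey padded underside of the yellow headband's crown, 162 mm above the origin of the ears; axes as the ears. The crown is 20 mm thick (top 20 mm above this point), 30 mm wide in y: grip it there across y. Fingers reaching below this point would meet the rail before the band does. The band is a half ring, outer radius 64 mm, centred 44 mm below this point.
- stand: Fixed stand. Origin: on the bench, below the rail, midway between the uprights; y along the rail, x away from the robot's side. Rail: level steel tube, 20 mm diameter, at x = 0, y -207 to 207 mm between its brackets. It is clamped by hand with its axis anywhere from 198 to 242 mm above the bench: the height is not reported, feel or see it. Uprights 30 mm square at x = 55, y = -235 and 235 mm.
- below_place (a point): Point on the bench straight below the rail's axis, in the middle of the free place (at y = -90 mm of the stand; axes as the stand). Two black rubber collars on the rail, 32 mm diameter and 10 mm wide, stand 75 mm to either side of it and bound the place.
- lamp_edge (a point): Lower front edge of the lamp above the free place, 20 mm farther from the robot than the rail and 347 mm above the bench; axes as the stand. The lamp is a fixed straight bar along the rail, 540 mm long, from this edge 66 mm away from the robot and 28 mm up.
- neighbour (a joint): Swing of the orange ear defenders (same shape and size) that hang over the same rail at y = 100 mm of the stand; 0 when they hang straight, in rad about the rail.
- bin: Green plastic bin on the bench, 100 x 160 x 75 mm high, origin at the centre of its underside. Leave it alone.
- trays: Stack of black component trays on the bench, 130 x 170 x 62 mm high, origin at the centre of its underside. Leave it alone.
Mind the look-alikes: they are no part of the job. Leave any pink or purple look-alike of the ears alone.

How it is judged:
By the outcome, as a careful person would: the job done as asked, in the order asked, and still so for the second after the job is handed in, with the robot touching nothing.
It also fails if it takes over 53 s, if anything falls off the work surface, if the arm or the gripper's body presses on something with over 40 N, if the wrist force passes 120 N, or if a joint passes its speed limit or range.

### The arm

A 6-joint arm with a two-finger parallel gripper is mounted at the origin on the work surface. World frame = base frame: x ahead of the robot, y to its left, z up, the work surface at z = 0. Lengths are in m, angles in rad, forces in N, time in s.
With the tool pointing down it reaches from about 0.35 to 0.775 m from the base axis. Payload 5.5 kg.
Tool frame: the origin (TCP) lies midway between the tips of the shut fingers; the grasp point (between the pads) lies 19 mm behind it (bot.grip_depth is the distance from the TCP to the grasp point, in m); z points along the fingers, y is the line along which they close (so a half turn about z gives the same grasp; the last joint's range is limited). The gripper opens to 85 mm and grips with 20 to 120 N. Pads are 22 mm wide; open, the fingers measure 114 mm over their backs; the gripper's body (76 mm by 85 mm) begins 54 mm behind the grasp point. The pads swing forward as they close: fully open they stand 13 mm farther back than shut.
Start: joints at [-1.271, 0.313, 0.046, 1.304, 0, 1.431], TCP at [0.245, -0.52, 0.208] pointing down, gripper open.
Joint ranges: [-2.76, 2.76], [-0.86, 1.69], [-1.03, 1.26], [-2.2, 2.34], [-1.47, 1.5], [-3.14, 3.14]. Speed limits (rad/s): [2.57, 2.57, 3.14, 3.14, 3.14, 3.14].

### API

Orientations are given as a 3x3 rotation matrix whose columns are the frame's x, y, z axes.
In Python, from bench import bot, eyes, workorder, finder gives the robot as it stands.
- The arm moves only by the tool apply_moves, never from a script. Its argument "rows" is a list of rows, each a list of 2 entries, a list of its own where there are three numbers: the shift along the tool's x, y, z in mm, then the turn about the tool's z in rad. In form: [[[x, y, z], spin], ...]. A call has 1 to 20 rows; each row is the pose to reach, as a shift and turn from the pose commanded when the call began, along the tool's axes at that moment; what a row does not reach only later rows make up. A row lasts 1/10 s, in which the tool goes at most 50 mm and 8.59 degrees, less where a joint would pass 70% of its speed; a pose out of reach is approached as far as the arm can. A call with a gripper value outside its range is refused whole. "jaw" is the opening, from 0 (shut) to 1 (fully open), set as the call begins (left out, the last holds). The fingers move at their own pace and stop on an object; "squeeze" is the grip in N (left out, the last holds). Time passes only in rows, so rows that repeat a pose let the fingers close. It gives the time, the measured TCP pose, the force, the opening and the grip force at its end, in the units of the state.
- bot.get_state(): the state, without advancing time (a new reading comes with each control period).
- eyes.grab_frame(name): name is "scene" or "top" or "wrist"; returns a dict with "image" (400x640x3 uint8, red, green, blue), "range_z" (400x640 float32, m along the optical axis (not along the pixel's ray), 0 where there is no reading), "fx", "fy", "cx", "cy" (pixels), "world_from_camera" (4x4, takes a point from camera to world coordinates). Camera axes: x right, y up, looking along -z (the intrinsics and any distortion apply to the point x, -y, -z); pixel columns grow to the right and rows downward; lengths in m; the calibration is good to about 2 mm. A picture is of the moment at which its call begins.
- workorder.finish_job(): hands the job in; it is judged then, once.
Trained networks look in a picture, given as the dict that the camera call returned (one of the last four; its "shot" number tells which), for a name from the list of things; names that differ only in an ending like _2 or _b are one class to them, and where a whole thing is asked for, a point or a joint stands for the part that bears it (a point fixed in the world has none). Each returns a list of dicts, best first, with "conf" (0 to 1); they miss things now and then, are a little off and sometimes report something else, mostly with a low value. They report only what shows in the picture. A call takes as long as a camera call. They do not tell look-alikes from the thing itself.
- finder.find_in(picture, name): "extent" ([left, top, right, bottom] in pixels, round what is visible of it).
The state is a dict: "time_s": time; "q": joint angles; "qvel": joint speeds; "joint_efforts": joint torques, N m; "eef_pos": TCP position; "tcp_rot": TCP orientation; "ft_force": force on the tool from outside, world axes, zero at the start; "moment": the same for the moment, N m; "grip_width": finger opening in m; "finger_force": force on a finger pad.
Only numpy, scipy, OpenCV 4.12 (cv2) and the standard library are available. Lean on these libraries where they do the work, as an engineer would, in place of code of your own. Each camera call takes 0.05 s, during which the arm holds its last target. There are 200 camera calls.

## Working session

There is one attempt and no reset: what is moved stays moved. The work goes in short steps, Python scripts to look and compute and a tool call to move; the robot and the scene stay as the last step left them, time stands still between calls to the robot, and variables do not carry over. Pictures are saved under pics/ and viewed, at most 10 in all, crops included, and the job is handed in when it is done.

Besides the shell and the picture viewer there is one more tool, called after "Call:" as name(argument=value, ...), one argument or row to a line, values as JSON. apply_moves: Moves the arm, as the interface text tells. Its arguments: {"type":"object","properties":{"rows":{"type":"array","items":{"type":"array"}},"jaw":{"type":"number"},"squeeze":{"type":"number"}},"required":["rows"]}

```bash
mkdir -p pics; ls; cat > h.py <<'E'
import numpy as np, cv2
from bench import bot, eyes, workorder, finder
def cloud(f):
    z=f["range_z"]; v,u=np.mgrid[0:z.shape[0],0:z.shape[1]]
    p=np.stack([(u-f["cx"])/f["fx"]*z,-(v-f["cy"])/f["fy"]*z,-z,np.ones_like(z)],-1)
    w=(p@np.array(f["world_from_camera"]).T)[...,:3]; w[z==0]=np.nan
    return w
def save(f,n,crop=None,s=1):
    im=f["image"][...,::-1]
    if crop: im=im[crop[1]:crop[3],crop[0]:crop[2]]
    cv2.imwrite("pics/"+n,cv2.resize(im,None,fx=s,fy=s))
E
python3 - <<'E'
from h import *
ims=[]
for n in ["scene","top"]:
    f=eyes.grab_frame(n); np.savez("%s.npz"%n,**{k:np.array(v) for k,v in f.items()})
    print(n,f["fx"],f["cx"],f["cy"],np.round(f["world_from_camera"],3).tolist(), [k for k in f])
    ims.append(f)
    for o in ["ears","stand","neighbour","bin","trays"]:
        print(n,o,[(np.round(d["extent"]).astype(int).tolist(),round(d["conf"],2)) for d in finder.find_in(f,o)])
save(ims[0],"scene.png");save(ims[1],"top.png")
s=bot.get_state(); print(s)
E
```

```text
pics
scene 450.68408669387355 322.2325138739071 199.5173164856123 [[0.53, -0.675, 0.513, 1.092], [0.848, 0.428, -0.313, -0.316], [-0.008, 0.601, 0.799, 1.167], [0.0, 0.0, 0.0, 1.0]] ['image', 'range_z', 'fx', 'fy', 'cx', 'cy', 'world_from_camera', 'shot']
scene ears [([362, 157, 408, 211], 0.94), ([434, 197, 463, 248], 0.93)]
scene stand [([246, 167, 466, 400], 0.87)]
scene neighbour [([354, 222, 403, 294], 0.69)]
scene bin [([182, 246, 255, 319], 0.83)]
scene trays [([258, 209, 330, 274], 0.72)]
top 452.930725006095 322.6061378424001 197.07944932606185 [[-0.016, 0.992, -0.124, 0.331], [-1.0, -0.015, 0.005, 0.039], [0.003, 0.124, 0.992, 1.615], [0.0, 0.0, 0.0, 1.0]] ['image', 'range_z', 'fx', 'fy', 'cx', 'cy', 'world_from_camera', 'shot']
top ears [([226, 201, 261, 248], 0.82), ([201, 146, 236, 188], 0.8), ([199, 253, 235, 295], 0.77), ([287, 127, 317, 178], 0.5)]
top stand [([233, 88, 428, 180], 0.55)]
top neighbour [([289, 128, 316, 179], 0.95)]
top bin [([381, 201, 441, 233], 0.77)]
top trays [([312, 201, 365, 248], 0.63)]
{'time_s': 0.6, 'q': array([-1.27060137e+00,  3.13162829e-01,  4.60913498e-02,  1.30353240e+00,
       -3.00756461e-05,  1.43120534e+00]), 'qvel': array([ 0.00016744,  0.00075096, -0.00059939,  0.00183028, -0.00056498,
       -0.0003023 ]), 'joint_efforts': array([-7.23840039e-04, -4.80152857e+01,  2.98662633e+01,  3.58479401e-04,
       -1.48456315e-04,  1.27723123e-06]), 'eef_pos': array([ 0.24481157, -0.52035746,  0.20774081]), 'tcp_rot': array([[ 9.04842822e-01,  4.25745778e-01,  2.81766658e-05],
       [ 4.25745775e-01, -9.04842803e-01, -1.92732420e-04],
       [-5.65595608e-05,  1.86388643e-04, -9.99999981e-01]]), 'ft_force': array([ 0.74805239, -0.15067118,  0.2110367 ]), 'moment': array([-0.01846965,  0.021275  ,  0.00702503]), 'finger_force': 0.0, 'grip_width': 0.08530088473424476}
```

View pics/scene.png

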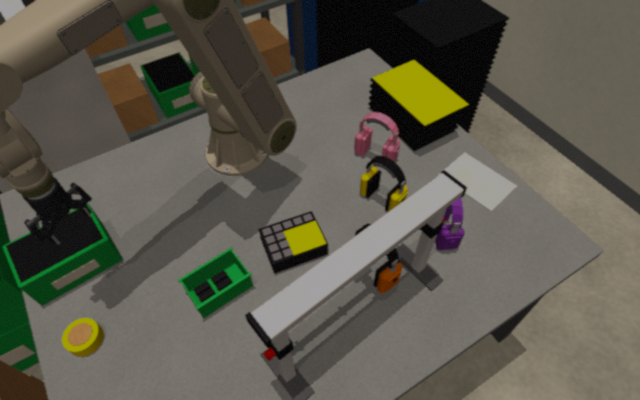

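View pics/top.png

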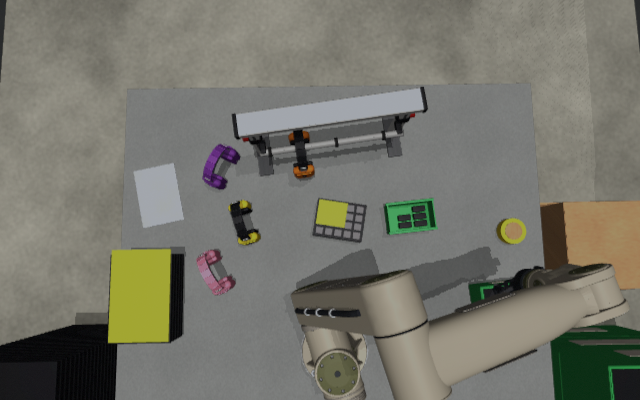

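The yellow pair is at scene (384,184) / top (244,223). The possible confusions are:
- pink pair: scene (377,137), top (215,272)
- purple pair: scene (450,225), top (220,167)
- orange pair on the rail: top (302,153)
- yellow non-ears: tray card at top (332,213), tape at top (512,231), box lid at top (140,295)

I choose the pair at top (244,223) and check it in a crop.

```bash
python3 - <<'E'
from h import *
f=dict(np.load("top.npz")); w=cloud(f)
a=f["image"][80:260,195:455,::-1]; cv2.imwrite("pics/crop1.png",cv2.resize(a,None,fx=3,fy=3,interpolation=cv2.INTER_CUBIC))
hsv=cv2.cvtColor(f["image"],cv2.COLOR_RGB2HSV)
r=w[195:252,222:266]; m=r[...,2]>0.04
print("ears pts",m.sum(), np.nanmin(r[m],0),np.nanmax(r[m],0))
P=r[m]; 
rect=cv2.minAreaRect(P[:,:2].astype(np.float32)*1000); print(rect, cv2.boxPoints(rect))
C=P[P[:,2]>0.165]; print("crown",len(C),C.mean(0),C.max(0)); c=cv2.minAreaRect(C[:,:2].astype(np.float32)*1000);print(c)
h=hsv[195:252,222:266]; y=(h[...,0]>20)&(h[...,0]<35)&(h[...,1]>150)&(r[...,2]>0.03)
k=np.argwhere(y); Q=r[y]
s=k[:,0]<28
print("cup A",Q[s].mean(0),Q[s].max(0),"cup B",Q[~s].mean(0),Q[~s].max(0))
# lamp
L=(w[...,2]>0.36)&(w[...,2]<0.39)&(w[...,0]>0.5)
q=w[L]; print("lamp",len(q),q[:,2].mean()); print(cv2.boxPoints(cv2.minAreaRect(q[:,:2].astype(np.float32)*1000)))
# rail
R=(w[...,2]>0.19)&(w[...,2]<0.27); R[:, :255]=0;R[:,420:]=0;R[190:]=0
q=w[R]; print("rail cand",len(q))
for u in range(256,420,6):
    col=np.where(R[:,u])[0]
    if len(col): j=col[np.argmax(w[col,u,2])]; print(u,col.min(),col.max(),np.round(w[j,u],4), f["image"][j,u])
E
```

```text
ears pts 709 [0.36477507 0.2524038  0.04045147] [0.5176476  0.35414518 0.19005316]
((441.3590087890625, 303.076171875), (154.03204345703125, 68.96932983398438), 17.15250015258789) [[357.59833 313.3138 ]
 [377.93848 247.41202]
 [525.1197  292.83853]
 [504.77954 358.74033]]
crown 270 [0.4404456  0.30276879 0.17698187] [0.48717901 0.32854802 0.19005316]
((440.3503723144531, 303.3865051269531), (95.75704956054688, 30.97647476196289), 16.562660217285156)
cup A [0.49971259 0.30395524 0.08991978] [0.51706489 0.34907505 0.17096466] cup B [0.38582283 0.27767892 0.08496533] [0.40887789 0.31716849 0.1561032 ]
lamp 4602 0.3740851948786245
[[ 656.83167  278.6834 ]
 [ 729.6957  -268.73236]
 [ 799.8772  -259.3908 ]
 [ 727.0132   288.02496]]
rail cand 1554
256 138 144 [0.6862 0.2334 0.2589] [61 62 61]
262 140 156 [0.6794 0.2182 0.2349] [13 13 16]
268 149 155 [0.6485 0.1985 0.2434] [72 73 72]
274 149 154 [0.6475 0.181  0.2329] [136 135 133]
280 148 153 [0.6509 0.1626 0.2307] [138 137 136]
286 147 152 [0.657  0.1438 0.2307] [155 154 152]
292 146 151 [0.6658 0.1249 0.2329] [131 130 129]
298 130 168 [0.
[... 291 characters left out ...]
63 -0.0063  0.2339] [139 139 137]
340 139 144 [ 0.6795 -0.0251  0.2331] [157 156 154]
346 138 144 [ 0.6817 -0.0438  0.2357] [157 157 155]
352 137 143 [ 0.6828 -0.0629  0.2303] [152 152 151]
358 136 142 [ 0.6817 -0.0814  0.2337] [133 132 131]
364 136 141 [ 0.69   -0.1     0.2377] [154 155 153]
370 135 140 [ 0.6964 -0.119   0.2364] [139 138 137]
376 134 139 [ 0.6933 -0.1378  0.2348] [154 153 152]
382 131 140 [ 0.7021 -0.1566  0.2369] [42 41 41]
388 132 137 [ 0.7065 -0.1763  0.2314] [126 125 124]
394 122 137 [ 0.7028 -0.1949  0.2325] [156 155 153]
400 116 136 [ 0.7467 -0.2093  0.2672] [63 63 62]
406 116 122 [ 0.7471 -0.2282  0.2648] [42 42 42]
412 114 117 [ 0.7647 -0.2547  0.2281] [114  20  19]
```

View pics/crop1.png

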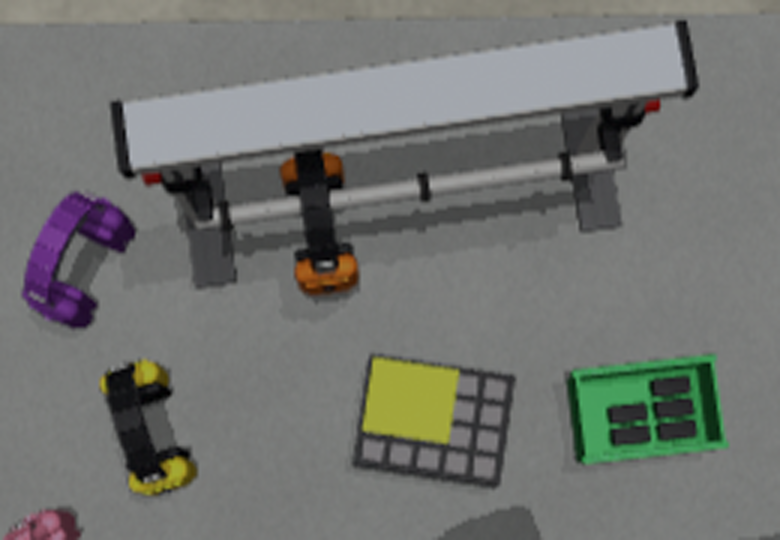

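The crop confirms it: yellow cups with a black band at top (244,223), standing on the bench. The rail's free place lies between the collars at top (336,142) and (384,135). The rail top is about 0.233 m up and the stand yaw about 7.6°.

The moves have no tilt, so I first go high over the workspace and see what the arm does at its reach limit.

Call:
apply_moves(
  rows=[
    [[0,0,-50],0],
    [[0,0,-100],-0.14],
    [[0,0,-150],-0.28],
    [[30,-20,-200],-0.42],
    [[564,-365,-390],-0.56],
    [[564,-365,-390],-0.7],
    [[564,-365,-390],-0.84],
    [[564,-365,-390],-0.98],
    [[564,-365,-390],-1.12],
    [[564,-365,-390],-1.26],
    [[564,-365,-390],-1.4],
    [[564,-365,-390],-1.54],
    [[564,-365,-390],-1.68],
    [[564,-365,-390],-1.82],
    [[564,-365,-390],-1.96],
    [[564,-365,-390],-2.1],
    [[564,-365,-390],-2.24],
    [[564,-365,-390],-2.38],
    [[564,-365,-390],-2.52],
    [[564,-365,-390],-2.67],
  ],
)

```text
time_s: 2.6
eef_pos: [0.5109, 0.0406, 0.5456]
tcp_rot: [[-1.0, 0.024, -0.005], [0.024, 1.0, 0.006], [0.005, 0.006, -1.0]]
ft_force: [1.1, -0.0, 0.1]
grip_width: 0.0856
finger_force: 0.0
```

Call:
apply_moves(
  rows=[
    [[-300,0,0],-0.14],
    [[-300,0,0],-0.14],
    [[-300,0,0],-0.14],
    [[-300,0,0],-0.14],
    [[-300,0,0],-0.14],
    [[-300,0,0],-0.14],
    [[-300,0,0],-0.14],
    [[-300,0,0],-0.14],
  ],
)

```text
time_s: 3.4
eef_pos: [0.5239, 0.023, 0.5256]
tcp_rot: [[-0.993, -0.107, -0.043], [-0.108, 0.994, 0.016], [0.041, 0.021, -0.999]]
ft_force: [0.1, -0.8, -1.0]
grip_width: 0.0854
finger_force: 0.0
```

```bash
python3 -c "
from h import *
s=bot.get_state(); print(np.round(s['q'],3),s['eef_pos'],np.round(s['tcp_rot'],3).tolist())"; python3 -c "
from bench import bot; print([a for a in dir(bot) if a[0]!='_'])"
```

```text
[-0.116  0.543  1.264  2.337  0.011 -0.224] [0.52394014 0.02299392 0.52556438] [[-0.993, -0.107, -0.043], [-0.108, 0.994, 0.016], [0.041, 0.021, -0.999]]
['Unreachable', 'get_state', 'grip_depth']
```

Call:
apply_moves(
  rows=[
    [[0,0,60],0],
    [[-100,0,60],0],
    [[-200,0,60],0],
    [[-300,0,60],0],
    [[-400,0,60],0],
    [[-400,0,60],0],
    [[-400,0,60],0],
    [[-400,0,60],0],
  ],
)

```text
time_s: 4.2
eef_pos: [0.6937, 0.0486, 0.3847]
tcp_rot: [[-0.994, -0.108, -0.009], [-0.108, 0.994, 0.018], [0.007, 0.019, -1.0]]
ft_force: [0.3, -0.9, -0.6]
grip_width: 0.0856
finger_force: 0.0
```

```bash
python3 -c "
from h import *
s=bot.get_state(); print(np.round(s['q'],3),s['eef_pos'],np.round(s['tcp_rot'],3).tolist())"
```

```text
[-0.053  0.769  1.263  2.075  0.017 -0.161] [0.69374392 0.04859842 0.38469858] [[-0.994, -0.108, -0.009], [-0.108, 0.994, 0.018], [0.007, 0.019, -1.0]]
```

Call:
apply_moves(
  rows=[
    [[40,0,-40],0],
    [[60,0,-80],0],
    [[0,0,-180],0],
    [[-100,0,-300],0],
    [[-100,0,-300],0],
    [[-100,0,-300],0],
    [[-100,0,-300],0],
    [[-100,0,-300],0],
  ],
)

```text
time_s: 5.0
eef_pos: [0.6243, 0.0429, 0.4725]
tcp_rot: [[-0.994, -0.107, 0.031], [-0.107, 0.994, 0.019], [-0.033, 0.015, -0.999]]
ft_force: [0.6, -0.2, -0.5]
grip_width: 0.0856
finger_force: 0.0
```

```bash
cat > st.py <<'E'
from h import *
s=bot.get_state(); print(s['time_s'],np.round(s['q'],3),np.round(s['qvel'],3),s['eef_pos'],np.round(s['tcp_rot'],3).tolist(),s['ft_force'],s['grip_width'],s['finger_force'])
E
python3 st.py
```

```text
5.0 [-0.07   0.635  1.263  2.17   0.021 -0.178] [ 0.002 -0.009  0.002  0.008  0.001  0.003] [0.62426919 0.04293788 0.47248779] [[-0.994, -0.107, 0.031], [-0.107, 0.994, 0.019], [-0.033, 0.015, -0.999]] [ 0.64988019 -0.21515878 -0.47926103] 0.08561016336009583 0.0
```

Call:
apply_moves(
  rows=[
    [[-200,0,-240],0],
    [[-200,0,-240],0],
    [[-200,0,-240],0],
    [[-200,0,-240],0],
  ],
)

```text
time_s: 5.4
eef_pos: [0.6304, 0.0462, 0.4854]
tcp_rot: [[-0.991, -0.107, 0.075], [-0.106, 0.994, 0.02], [-0.076, 0.012, -0.997]]
ft_force: [0.1, -0.4, -0.2]
grip_width: 0.0853
finger_force: 0.0
```

```bash
python3 st.py
```

```text
5.4 [-0.067  0.615  1.264  2.146  0.025 -0.173] [ 0.006  0.004 -0.005  0.001 -0.001  0.006] [0.63039898 0.04620397 0.48544427] [[-0.991, -0.107, 0.075], [-0.106, 0.994, 0.02], [-0.076, 0.012, -0.997]] [ 0.08622848 -0.35563857 -0.20945836] 0.08527043359570881 0.0
```

Pushing at the reach limit makes the arm yield a little in tilt, and this adds up from call to call, in the direction I need. I can therefore tilt about 35° towards the lamp side after the grasp, high up. Next I hover over the ears for a close look.

Call:
apply_moves(
  rows=[
    [[20,31,10],-0.05],
    [[65,65,45],-0.1],
    [[90,102,67],-0.187],
    [[175,273,175],-0.187],
    [[175,273,175],-0.187],
    [[175,273,175],-0.187],
    [[175,273,175],-0.187],
    [[175,273,175],-0.187],
    [[175,273,175],-0.187],
    [[175,273,175],-0.187],
  ],
)

```text
time_s: 6.4
eef_pos: [0.4389, 0.3032, 0.2993]
tcp_rot: [[-0.953, -0.293, 0.072], [-0.292, 0.956, 0.019], [-0.074, -0.003, -0.997]]
ft_force: [0.4, 0.4, 0.9]
grip_width: 0.0854
finger_force: 0.0
```

```bash
python3 st.py; python3 - <<'E'
from h import *
f=eyes.grab_frame("wrist"); save(f,"w1.png"); w=cloud(f)
print([(np.round(d["extent"]).astype(int).tolist(),round(d["conf"],2)) for d in finder.find_in(f,"ears")])
m=(w[...,2]>0.15)&(w[...,2]<0.2)&(w[...,0]>.35)&(w[...,0]<.53)&(w[...,1]>.24)&(w[...,1]<.37)
P=w[m]; print(len(P),P.mean(0),np.percentile(P[:,2],95),cv2.minAreaRect(P[:,:2].astype(np.float32)*1000))
C=w[(w[...,2]>0.172)&m]; print(len(C),cv2.minAreaRect(C[:,:2].astype(np.float32)*1000))
E
```

```text
6.4 [ 0.463  0.158  0.065  1.405 -0.015  0.165] [-0.051 -0.002  0.06   0.018 -0.014 -0.02 ] [0.43891491 0.30324023 0.29934689] [[-0.953, -0.293, 0.072], [-0.292, 0.956, 0.019], [-0.074, -0.003, -0.997]] [0.37771129 0.44286265 0.86237603] 0.0854233254281598 0.0
[([391, 1, 507, 110], 0.93), ([290, 227, 373, 342], 0.8), ([287, 92, 341, 218], 0.75)]
2965 [0.43229382 0.30065065 0.17496048] 0.1836999220488739 ((440.4990234375, 303.0658874511719), (110.30500030517578, 29.965312957763672), 16.75551414489746)
2074 ((442.185302734375, 303.57049560546875), (74.70568084716797, 29.965911865234375), 16.787202835083008)
```

View pics/w1.png

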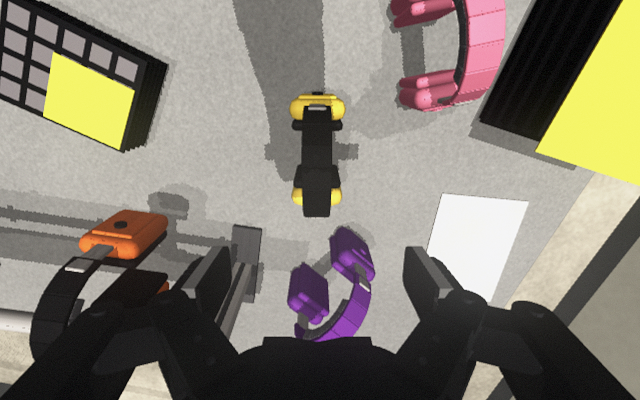

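The wrist view shows the yellow pair at (318,155), aligned with the jaws. The measured crown is at (0.441, 0.303) with yaw 16.8° and top at about 0.183, which matches the description. Now I descend and grip.

Call:
apply_moves(
  rows=[
    [[4,0,40],0],
    [[6,0,80],0],
    [[8,0,110],0],
    [[8,0,130],0],
    [[8,0,139],0],
    [[8,0,139],0],
  ],
)

```text
time_s: 7.1
eef_pos: [0.4443, 0.3018, 0.1611]
tcp_rot: [[-0.955, -0.288, 0.073], [-0.287, 0.958, 0.019], [-0.076, -0.003, -0.997]]
ft_force: [0.4, 0.3, 0.4]
grip_width: 0.0853
finger_force: 0.0
```

Call:
apply_moves(
  rows=[
    [[0,0,0],0],
    [[0,0,0],0],
    [[0,0,0],0],
    [[0,0,0],0],
    [[0,0,0],0],
    [[0,0,0],0],
    [[0,0,0],0],
    [[0,0,0],0],
  ],
  jaw=0,
  squeeze=70,
)

```text
time_s: 7.9
eef_pos: [0.4433, 0.3029, 0.1612]
tcp_rot: [[-0.954, -0.29, 0.074], [-0.289, 0.957, 0.02], [-0.076, -0.002, -0.997]]
ft_force: [0.4, 0.3, 0.4]
grip_width: 0.0002
finger_force: 0.0
```

```bash
python3 st.py
```

```text
7.9 [ 0.459  0.195 -0.228  1.072 -0.015  0.164] [-0.003 -0.002 -0.001  0.003  0.001  0.   ] [0.44326411 0.30289605 0.16124694] [[-0.954, -0.29, 0.074], [-0.289, 0.957, 0.02], [-0.076, -0.002, -0.997]] [0.36027369 0.26787079 0.3591862 ] 0.00018709304876620314 0.0
```

```bash
python3 - <<'E'
from h import *
f=eyes.grab_frame("scene"); w=cloud(f)
print([(np.round(d["extent"]).astype(int).tolist(),round(d["conf"],2)) for d in finder.find_in(f,"ears")])
save(f,"s2.png",(300,100,480,260),4)
t=eyes.grab_frame("top");print([(np.round(d["extent"]).astype(int).tolist(),round(d["conf"],2)) for d in finder.find_in(t,"ears")])
E
```

```text
[([352, 112, 401, 162], 0.88), ([362, 153, 409, 213], 0.83), ([432, 198, 463, 250], 0.76)]
[([229, 203, 259, 247], 0.59), ([202, 147, 236, 188], 0.58)]
```

View pics/s2.png

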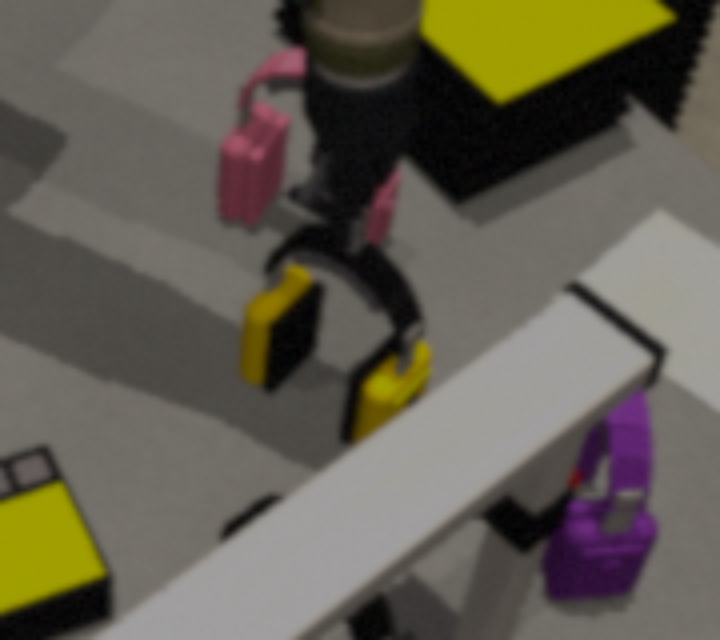

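The ears still stand undisturbed, at crop (340,330), with the gripper just over the crown. The jaws closed on nothing, so I check in the wrist view.

```bash
python3 - <<'E'
from h import *
f=eyes.grab_frame("wrist"); save(f,"w2.png"); w=cloud(f)
print([(np.round(d["extent"]).astype(int).tolist(),round(d["conf"],2)) for d in finder.find_in(f,"ears")])
m=(w[...,2]>0.13)&(w[...,2]<0.2)&(w[...,0]>.35)&(w[...,0]<.53)&(w[...,1]>.24)&(w[...,1]<.37)
P=w[m]; print(len(P),np.percentile(P[:,2],98),cv2.minAreaRect(P[:,:2].astype(np.float32)*1000))
E
```

```text
[([437, 0, 640, 121], 0.81), ([275, 93, 361, 255], 0.78), ([313, 274, 364, 339], 0.78)]
7044 0.19745046476619546 ((412.5736083984375, 294.8146057128906), (67.46446228027344, 29.978670120239258), 16.85280418395996)
```

View pics/w2.png

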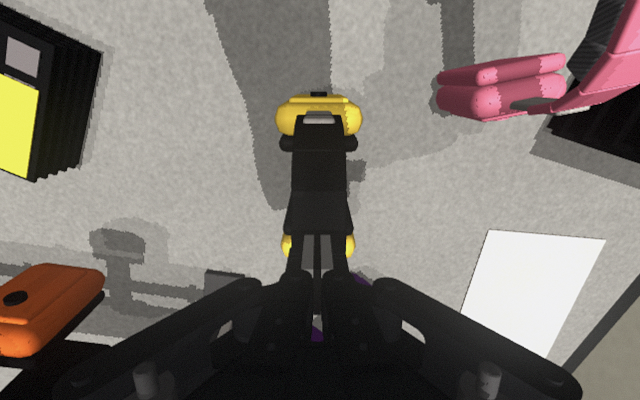

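```bash
python3 - <<'E'
from h import *
f=eyes.grab_frame("wrist"); w=cloud(f)
for r in range(120,300,10): print(r,[np.round(w[r,c],3).tolist() for c in (306,331)])
E
```

```text
120 [[0.384, 0.278, 0.138], [0.38, 0.293, 0.138]]
130 [[0.389, 0.28, 0.146], [0.384, 0.294, 0.147]]
140 [[0.393, 0.282, 0.154], [0.389, 0.295, 0.155]]
150 [[0.397, 0.283, 0.161], [0.393, 0.296, 0.161]]
160 [[0.402, 0.284, 0.164], [0.397, 0.297, 0.166]]
170 [[0.405, 0.286, 0.17], [0.402, 0.299, 0.169]]
180 [[0.41, 0.287, 0.173], [0.406, 0.3, 0.172]]
190 [[0.415, 0.289, 0.175], [0.411, 0.301, 0.175]]
200 [[0.419, 0.29, 0.178], [0.415, 0.303, 0.178]]
210 [[0.424, 0.291, 0.179], [0.42, 0.304, 0.179]]
220 [[0.429, 0.293, 0.181], [0.425, 0.306, 0.181]]
230 [[0.434, 0.294, 0.183], [0.43, 0.307, 0.182]]
240 [[0.432, 0.294, 0.195], [0.435, 0.309, 0.184]]
250 [[0.431, 0.294, 0.207], [0.427, 0.305, 0.207]]
260 [[0.43, 0.294, 0.216], [0.426, 0.304, 0.216]]
270 [[0.429, 0.295, 0.224], [0.426, 0.304, 0.225]]
280 [[0.429, 0.295, 0.231], [0.425, 0.303, 0.233]]
290 [[0.428, 0.295, 0.237], [0.425, 0.303, 0.237]]
```

Call:
apply_moves(
  rows=[
    [[0,0,0],0],
    [[0,0,0],0],
    [[0,0,0],0],
    [[0,0,0],0],
    [[0,0,0],0],
    [[0,0,0],0],
  ],
  jaw=1,
)

```text
time_s: 8.85
eef_pos: [0.4433, 0.3028, 0.1613]
tcp_rot: [[-0.954, -0.29, 0.074], [-0.289, 0.957, 0.02], [-0.076, -0.002, -0.997]]
ft_force: [-0.5, -1.1, 0.2]
grip_width: 0.0848
finger_force: 0.0
```

```bash
python3 - <<'E'
from h import *
print(bot.grip_depth)
s=bot.get_state(); R=np.array(s['tcp_rot']); p=s['eef_pos']
f=eyes.grab_frame("wrist"); w=cloud(f)
Tc=(np.array(f["world_from_camera"])[:3,3]-p)@R; print("cam in tool",Tc, np.round(np.array(f["world_from_camera"])[:3,:3].T@R,3).tolist(), s['grip_width'])
t=(w-p)@R   # tool coords
m=(np.abs(t[...,0])<.015)&(np.abs(t[...,1])>.036)&(np.abs(t[...,1])<.065)&(t[...,2]<-.005)&(t[...,2]>-.08)
P=t[m]; print(len(P),P.max(0),P.min(0))
for lo in (-.06,.036):
    Q=P[(P[:,1]>lo)&(P[:,1]<lo+.024)]; print(len(Q),np.percentile(Q[:,2],[50,90,98,100]) if len(Q) else 0)
E
```

```text
0.0187
cam in tool [ 0.07370831  0.00024345 -0.1671153 ] [[-0.0, 1.0, -0.001], [0.957, 0.001, 0.291], [0.291, -0.001, -0.957]] 0.08480404963702605
5261 [ 0.01319434  0.06373201 -0.03638024] [-0.01176688 -0.06433349 -0.0799905 ]
2631 [-0.0612769  -0.04480496 -0.03972097 -0.03638024]
2614 [-0.06122104 -0.0450349  -0.03971983 -0.0364349 ]
```

By the wrist depth, the real open fingertips are about 23 mm farther back than the stated TCP implies, so the jaws closed above the crown. I go 24 mm lower and grip again.

Call:
apply_moves(
  rows=[
    [[1,0,8],0],
    [[2,0,16],0],
    [[3,0,24],0],
    [[3,0,24],0],
  ],
)

```text
time_s: 9.3
eef_pos: [0.441, 0.3019, 0.1352]
tcp_rot: [[-0.954, -0.29, 0.071], [-0.289, 0.957, 0.018], [-0.073, -0.003, -0.997]]
ft_force: [0.2, 0.4, 0.0]
grip_width: 0.0856
finger_force: 0.0
```

Call:
apply_moves(
  rows=[
    [[0,0,0],0],
    [[0,0,0],0],
    [[0,0,0],0],
    [[0,0,0],0],
    [[0,0,0],0],
    [[0,0,0],0],
    [[0,0,0],0],
  ],
  jaw=0,
  squeeze=70,
)

```text
time_s: 10.0
eef_pos: [0.4429, 0.303, 0.1378]
tcp_rot: [[-0.954, -0.29, 0.075], [-0.289, 0.957, 0.021], [-0.078, -0.002, -0.997]]
ft_force: [0.5, 1.8, 4.2]
grip_width: 0.0288
finger_force: 69.8
```

```bash
python3 st.py; python3 - <<'E'
from h import *
s=bot.get_state(); R=np.array(s['tcp_rot']); p=s['eef_pos']
f=eyes.grab_frame("wrist"); w=cloud(f);t=(w-p)@R
save(f,"w3.png",(220,60,420,340),2)
E
```

```text
10.0 [ 0.459  0.207 -0.273  1.013 -0.015  0.165] [-0.     0.     0.001 -0.001  0.001 -0.002] [0.44287557 0.30299207 0.13775554] [[-0.954, -0.29, 0.075], [-0.289, 0.957, 0.021], [-0.078, -0.002, -0.997]] [0.45649277 1.81908311 4.15584431] 0.028768079005728274 69.79390508997312
```

Call:
apply_moves(
  rows=[
    [[-1,0,-10],0],
    [[-3,0,-35],0],
    [[-6,0,-75],0],
    [[-9,0,-115],0],
    [[-12,0,-155],0],
    [[-15,0,-195],0],
    [[-18,0,-230],0],
    [[-19,-20,-250],0.02],
    [[-19,-50,-265],0.04],
    [[-18,-85,-280],0.06],
    [[-17,-120,-300],0.09],
    [[-16,-155,-320],0.12],
    [[-15,-190,-340],0.15],
    [[-14,-220,-355],0.162],
    [[-14,-237,-362],0.162],
    [[-14,-243,-362],0.162],
  ],
)

```text
time_s: 11.65
eef_pos: [0.4994, 0.0648, 0.5]
tcp_rot: [[-0.989, -0.129, 0.073], [-0.128, 0.992, 0.019], [-0.075, 0.009, -0.997]]
ft_force: [0.4, -0.2, -4.2]
grip_width: 0.0284
finger_force: 70.0
```

```bash
python3 st.py
```

```text
11.65 [-0.045  0.224  0.663  1.937  0.022 -0.173] [-0.086  0.02  -0.015 -0.018  0.028 -0.099] [0.49937503 0.06480434 0.50000922] [[-0.989, -0.129, 0.073], [-0.128, 0.992, 0.019], [-0.075, 0.009, -0.997]] [ 0.43252279 -0.188269   -4.17537301] 0.02843979285002565 69.96361002420599
```

Call:
apply_moves(
  rows=[
    [[0,0,-30],0],
    [[0,0,-65],0],
    [[0,0,-100],0],
    [[0,0,-140],0],
    [[0,0,-180],0],
    [[0,0,-180],0],
  ],
)

```text
time_s: 12.25
eef_pos: [0.4662, 0.062, 0.6071]
tcp_rot: [[-0.984, -0.132, 0.121], [-0.131, 0.991, 0.02], [-0.123, 0.004, -0.992]]
ft_force: [-0.5, 1.1, -2.5]
grip_width: 0.0285
finger_force: 71.4
```

Call:
apply_moves(
  rows=[
    [[-60,0,-150],0],
    [[-60,0,-150],0],
  ],
)

```text
time_s: 12.45
eef_pos: [0.4551, 0.0603, 0.6212]
tcp_rot: [[-0.98, -0.131, 0.152], [-0.13, 0.991, 0.022], [-0.154, 0.001, -0.988]]
ft_force: [-0.6, 0.3, -3.2]
grip_width: 0.0288
finger_force: 71.5
```

Call:
apply_moves(
  rows=[
    [[-60,0,-150],0],
    [[-60,0,-150],0],
  ],
)

```text
time_s: 12.65
eef_pos: [0.444, 0.0587, 0.6348]
tcp_rot: [[-0.974, -0.131, 0.183], [-0.129, 0.991, 0.023], [-0.184, -0.001, -0.983]]
ft_force: [-1.1, 0.6, -2.1]
grip_width: 0.0284
finger_force: 71.5
```

```bash
python3 st.py
```

```text
12.65 [-0.075  0.316  1.265  2.338  0.037 -0.203] [-0.009 -0.065 -0.006 -0.005 -0.003 -0.002] [0.44399798 0.05870053 0.63484553] [[-0.974, -0.131, 0.183], [-0.129, 0.991, 0.023], [-0.184, -0.001, -0.983]] [-1.11728726  0.55328219 -2.14412983] 0.02844582034305418 71.4619848136499
```

Call:
apply_moves(
  rows=[
    [[-60,0,-150],0],
  ],
)

```text
time_s: 12.75
eef_pos: [0.4375, 0.0576, 0.6427]
tcp_rot: [[-0.971, -0.131, 0.201], [-0.128, 0.991, 0.026], [-0.203, -0.001, -0.979]]
ft_force: [0.7, -0.5, -2.5]
grip_width: 0.0286
finger_force: 71.3
```

Call:
apply_moves(
  rows=[
    [[-60,0,-150],0],
  ],
)

```text
time_s: 12.85
eef_pos: [0.4282, 0.0565, 0.6529]
tcp_rot: [[-0.966, -0.131, 0.225], [-0.128, 0.991, 0.028], [-0.227, -0.001, -0.974]]
ft_force: [0.4, 0.1, -3.1]
grip_width: 0.0289
finger_force: 71.4
```

Call:
apply_moves(
  rows=[
    [[-120,0,-100],0],
    [[-120,0,-100],0],
  ],
)

```text
time_s: 13.05
eef_pos: [0.4269, 0.0548, 0.6556]
tcp_rot: [[-0.964, -0.132, 0.232], [-0.127, 0.991, 0.036], [-0.235, 0.005, -0.972]]
ft_force: [0.4, 0.9, -2.3]
grip_width: 0.0288
finger_force: 71.4
```

Call:
apply_moves(
  rows=[
    [[-120,0,-100],0],
    [[-120,0,-100],0],
  ],
)

```text
time_s: 13.25
eef_pos: [0.427, 0.0529, 0.6568]
tcp_rot: [[-0.963, -0.133, 0.236], [-0.127, 0.991, 0.044], [-0.24, 0.012, -0.971]]
ft_force: [0.5, -1.1, -2.7]
grip_width: 0.0287
finger_force: 71.4
```

Call:
apply_moves(
  rows=[
    [[-10,0,-150],0],
    [[-10,0,-150],0],
  ],
)

```text
time_s: 13.45
eef_pos: [0.4074, 0.0527, 0.6758]
tcp_rot: [[-0.951, -0.131, 0.281], [-0.125, 0.991, 0.039], [-0.284, 0.002, -0.959]]
ft_force: [-0.9, -0.2, -2.9]
grip_width: 0.0285
finger_force: 71.4
```

Call:
apply_moves(
  rows=[
    [[-10,0,-150],0],
    [[-10,0,-150],0],
  ],
)

```text
time_s: 13.65
eef_pos: [0.3873, 0.0538, 0.6936]
tcp_rot: [[-0.937, -0.128, 0.325], [-0.123, 0.992, 0.033], [-0.326, -0.009, -0.945]]
ft_force: [-0.1, 0.3, -1.9]
grip_width: 0.0287
finger_force: 71.4
```

Call:
apply_moves(
  rows=[
    [[60,0,-150],0],
    [[60,0,-150],0],
  ],
)

```text
time_s: 13.85
eef_pos: [0.3587, 0.0595, 0.7144]
tcp_rot: [[-0.918, -0.12, 0.377], [-0.122, 0.992, 0.02], [-0.377, -0.028, -0.926]]
ft_force: [-0.5, -0.6, -2.0]
grip_width: 0.0289
finger_force: 71.4
```

Call:
apply_moves(
  rows=[
    [[60,0,-150],0],
    [[60,0,-150],0],
  ],
)

```text
time_s: 14.05
eef_pos: [0.3272, 0.0684, 0.7336]
tcp_rot: [[-0.897, -0.113, 0.428], [-0.121, 0.993, 0.008], [-0.426, -0.045, -0.904]]
ft_force: [-0.5, -0.9, -1.8]
grip_width: 0.0284
finger_force: 71.5
```

Call:
apply_moves(
  rows=[
    [[30,0,-150],0],
    [[30,0,-150],0],
  ],
)

```text
time_s: 14.25
eef_pos: [0.2964, 0.0771, 0.7494]
tcp_rot: [[-0.875, -0.107, 0.473], [-0.121, 0.993, 0.001], [-0.47, -0.057, -0.881]]
ft_force: [-1.5, 0.8, -2.6]
grip_width: 0.0285
finger_force: 71.5
```

Call:
apply_moves(
  rows=[
    [[30,0,-150],0],
    [[30,0,-150],0],
  ],
)

```text
time_s: 14.45
eef_pos: [0.2633, 0.0858, 0.7636]
tcp_rot: [[-0.85, -0.102, 0.517], [-0.121, 0.993, -0.003], [-0.513, -0.065, -0.856]]
ft_force: [-0.2, -0.5, -3.3]
grip_width: 0.0287
finger_force: 71.5
```

```bash
python3 st.py
```

```text
14.45 [ 0.067 -0.045  1.265  2.338 -0.037 -0.063] [ 0.493 -0.133 -0.005 -0.007 -0.248  0.418] [0.26332571 0.08583586 0.76362275] [[-0.85, -0.102, 0.517], [-0.121, 0.993, -0.003], [-0.513, -0.065, -0.856]] [-0.16281243 -0.53394778 -3.33076557] 0.02871757608175143 71.4637291636609
```

Call:
apply_moves(
  rows=[
    [[-60,-30,-150],0],
    [[-60,-30,-150],0],
  ],
)

```text
time_s: 14.65
eef_pos: [0.2536, 0.0757, 0.7722]
tcp_rot: [[-0.833, -0.101, 0.545], [-0.123, 0.992, -0.004], [-0.54, -0.071, -0.839]]
ft_force: [0.3, 0.0, -2.4]
grip_width: 0.0284
finger_force: 71.5
```

Call:
apply_moves(
  rows=[
    [[-60,-30,-150],0],
    [[-60,-30,-150],0],
  ],
)

```text
time_s: 14.85
eef_pos: [0.2443, 0.0697, 0.7792]
tcp_rot: [[-0.817, -0.09, 0.569], [-0.119, 0.993, -0.013], [-0.564, -0.078, -0.822]]
ft_force: [0.3, 0.3, -3.2]
grip_width: 0.0286
finger_force: 71.5
```

Call:
apply_moves(
  rows=[
    [[-60,-30,-150],0],
    [[-60,-30,-150],0],
  ],
)

```text
time_s: 15.05
eef_pos: [0.2316, 0.0687, 0.7855]
tcp_rot: [[-0.802, -0.084, 0.591], [-0.118, 0.993, -0.02], [-0.585, -0.086, -0.806]]
ft_force: [0.9, -0.6, -3.1]
grip_width: 0.0283
finger_force: 71.5
```

```bash
python3 st.py
```

```text
15.05 [-0.133 -0.133  1.264  2.338  0.058 -0.226] [ 0.269 -0.042 -0.005 -0.005 -0.181  0.232] [0.23162929 0.06872339 0.78549233] [[-0.802, -0.084, 0.591], [-0.118, 0.993, -0.02], [-0.585, -0.086, -0.806]] [ 0.89046031 -0.56113311 -3.10720879] 0.028295844227596862 71.47204282286111
```

```bash
cat > plan.py <<'E'
from h import *
# rail from first top picture
f=dict(np.load("top.npz")); w=cloud(f)
Wc=f["world_from_camera"]
def ray_at(u,v,z):
    d=Wc[:3,:3]@np.array([(u-f["cx"])/f["fx"],-(v-f["cy"])/f["fy"],-1]); o=Wc[:3,3]; return o+d*(z-o[2])/d[2]
a=np.deg2rad(7.58); SX=np.array([np.cos(a),np.sin(a),0]); SY=np.array([-np.sin(a),np.cos(a),0])
g=f["image"].mean(2)
def rail():
    P=[];Z=[]
    for u in list(range(275,288))+list(range(312,332))+list(range(342,379)):
        v=np.where(g[125:160,u]>125)[0]+125
        if len(v)<2: continue
        P.append(ray_at(u,v.mean(),.225)); Z.append(np.nanmedian(w[v[0]:v[-1]+1,u,2]))
    return np.array(P),np.array(Z)
P,Z=rail(); k=np.polyfit(P[:,1],P[:,0],1); print("rail slope",np.degrees(np.arctan(-k[0])),"x at y=-.09",np.polyval(k,-.09),"z med/std",np.median(Z),Z.std(),len(Z))
print("dot SX",(P@SX).mean(),(P@SX).std())
for u,v in ((336,142.3),(383.7,135.4)): print("collar",ray_at(u,v,.22), ray_at(u,v,.22)@SY)
E
python3 plan.py
```

```text
rail slope 0.043353054392526826 x at y=-.09 0.6876415193309314 z med/std 0.22875256957451368 0.0876539045671149 70
dot SX 0.6805405891499879 0.01566193842563406
collar [ 0.67875777 -0.01302284  0.22      ] -0.10244423463553373
collar [ 0.69882349 -0.1641416   0.22      ] -0.2548893424899404
```

```bash
cat > plan.py <<'E'
from h import *
a=np.deg2rad(7.58); SX=np.array([np.cos(a),np.sin(a),0]); SY=np.array([-np.sin(a),np.cos(a),0]); SZ=np.array([0,0,1.])
RAIL=.670; PY=-.1787; H=.221
y=np.deg2rad(16.77); Re=np.array([[np.cos(y),-np.sin(y),0],[np.sin(y),np.cos(y),0],[0,0,1]])
Rg=np.array([[-0.954,-0.29,0.075],[-0.289,0.957,0.021],[-0.078,-0.002,-0.997]]); pg=np.array([.44288,.30299,.13776])
Rrel=Rg.T@Re; trel=Rg.T@(np.array([.4413,.3033,0])-pg)
def cur():
    s=bot.get_state(); return np.array(s['tcp_rot']),np.array(s['eef_pos'])
def ears(R,p): return R@Rrel, p+R@trel
def rail_in_ears(R,p):
    "ears x,z coords of the rail axis where it crosses ears plane y=0; stand-y of ears ring centre"
    E,o=ears(R,p); d=E.T@SY; q=E.T@(SX*RAIL+SY*PY+SZ*H-o); q=q-d*q[1]/d[1]
    return q*1000,(o+E@np.array([0,0,.118]))@SY-PY
def tcp_for(R,rx,rz,dy=0):
    "TCP position so that rail point of the place sits at ears (rx,0,rz) mm"
    E=R@Rrel; return SX*RAIL+SY*(PY+dy)+SZ*H-E@np.array([rx,0,rz])/1000-R@trel
def clear(R,p):
    E,o=ears(R,p); t=np.linspace(0,np.pi,37)
    pts=[[64*np.cos(t_),yy,118+64*np.sin(t_)] for t_ in t for yy in(-15,15)]
    pts+=[[x,yy,z] for x in(-74,-32,32,74) for yy in(-35,35) for z in range(0,93,8)]
    W=o+np.array(pts)/1000@E.T
    g=[[x,yy,z] for x in(-43,43) for yy in(-43,43) for z in range(-250,-69,10)]+[[x,yy,z] for x in(-12,12) for yy in(-57,57) for z in range(-70,-22,8)]
    W=np.vstack([W,p+np.array(g)/1000@R.T]); X=(W@SX-RAIL)*1000; Z=W[:,2]*1000
    dx=np.maximum(np.maximum(20-X,X-86),0); dz=np.maximum(np.maximum(347-Z,Z-375),0)
    return np.hypot(dx,dz).min(), Z.min()
E
python3 - <<'E'
from plan import *
R,p=cur(); E,o=ears(R,p); print("ears tilt deg",np.degrees(np.arctan2(-E[:,2]@SX,E[2,2])),"roll",np.degrees(np.arcsin(E[2,1])),"yaw y vs rail",np.degrees(np.arctan2(-E[:,1]@SX,E[:,1]@SY)))
print("tool to place",p)
for rx,rz in ((8,-120),(8,-60),(8,-20),(8,40),(8,90),(12,115),(17,135),(18,146)):
    t=tcp_for(R,rx,rz); d=R.T@(t-p)*1000; c=clear(R,t); print(rx,rz,"tcp",np.round(t,3),"shift",np.round(d),"clear lamp %.0f minz %.0f"%c)
E
```

```text
ears tilt deg 31.389347552688257 roll -4.832220098997505 yaw y vs rail -2.786702948972775
tool to place [0.23162929 0.06872339 0.78549233]
8 -120 tcp [ 0.546 -0.083  0.437] shift [ -30. -147.  470.] clear lamp 24 minz 277
8 -60 tcp [ 0.578 -0.085  0.386] shift [ -26. -147.  530.] clear lamp 17 minz 226
8 -20 tcp [ 0.599 -0.086  0.352] shift [ -23. -147.  570.] clear lamp 17 minz 192
8 40 tcp [ 0.631 -0.088  0.301] shift [ -18. -147.  630.] clear lamp 29 minz 141
8 90 tcp [ 0.657 -0.089  0.258] shift [ -14. -147.  680.] clear lamp 49 minz 99
12 115 tcp [ 0.667 -0.09   0.235] shift [  -8. -146.  704.] clear lamp 56 minz 76
17 135 tcp [ 0.673 -0.091  0.215] shift [  -2. -146.  724.] clear lamp 62 minz 56
18 146 tcp [ 0.678 -0.092  0.205] shift [   0. -146.  735.] clear lamp 64 minz 46
```

Call:
apply_moves(
  rows=[
    [[-1,-5,20],0],
    [[-4,-20,60],0],
    [[-7,-32,100],0],
    [[-10,-45,145],0],
    [[-13,-60,190],0],
    [[-16,-75,235],0],
    [[-19,-90,280],0],
    [[-22,-105,325],0],
    [[-25,-118,370],0],
    [[-27,-130,410],0],
    [[-29,-140,440],0],
    [[-30,-147,460],0],
    [[-30,-147,470],0],
    [[-30,-147,470],0],
  ],
)

```text
time_s: 16.45
eef_pos: [0.5466, -0.0803, 0.4333]
tcp_rot: [[-0.805, -0.088, 0.587], [-0.12, 0.993, -0.016], [-0.581, -0.084, -0.81]]
ft_force: [-0.7, 0.1, -2.0]
grip_width: 0.0284
finger_force: 71.4
```

```bash
python3 st.py; python3 - <<'E'
from plan import *
R,p=cur(); print(rail_in_ears(R,p),clear(R,p))
E,o=ears(R,p)
t=np.linspace(0,np.pi,25)
mod=np.array([[64*np.cos(a_),yy,118+64*np.sin(a_)] for a_ in t for yy in(-15,15)]+[[x,yy,z] for x in(-74,-32,32,74) for yy in(-35,35) for z in (0,92)])/1000@E.T+o
rail=np.array([SX*RAIL+SY*(PY+d)+SZ*(H+h) for d in np.linspace(-.07,.07,30) for h in(-.01,.01)])
ims=[]
for n in("scene","top"):
    f=eyes.grab_frame(n); im=f["image"][...,::-1].copy(); M=np.linalg.inv(f["world_from_camera"])
    w=cloud(f); np.savez(n+"2.npz",**{k:np.array(v) for k,v in f.items()})
    im=cv2.resize(im,None,fx=3,fy=3)
    for S,c in((mod,(255,0,255)),(rail,(255,255,0))):
        q=S@M[:3,:3].T+M[:3,3]; u=f["cx"]+f["fx"]*q[:,0]/-q[:,2]; v=f["cy"]-f["fy"]*q[:,1]/-q[:,2]
        for a_,b in zip(u,v): cv2.circle(im,(int(3*a_+1),int(3*b+1)),2,c,-1)
        if c[0]==255 and c[1]==0: cen=(int(3*u.mean()),int(3*v.mean()))
    x0,y0=max(0,cen[0]-200),max(0,cen[1]-280); ims.append(im[y0:y0+560,x0:x0+395])
h=min(i.shape[0] for i in ims); cv2.imwrite("pics/chk.png",np.hstack([i[:h] for i in ims])); print([i.shape for i in ims])
E
```

```text
16.45 [-0.429 -0.25  -0.198  1.035  0.231 -0.474] [-0.005 -0.036  0.047  0.028  0.011 -0.013] [ 0.54657712 -0.08026142  0.43329932] [[-0.805, -0.088, 0.587], [-0.12, 0.993, -0.016], [-0.581, -0.084, -0.81]] [-0.67815155  0.12790618 -1.9974321 ] 0.02835885434054851 71.41694197584002
(array([  10.62747114,    0.        , -116.71958883]), np.float64(0.025966148319158416)) (np.float64(24.228878639099264), np.float64(273.9873337698558))
[(560, 395, 3), (560, 395, 3)]
```

View pics/chk.png

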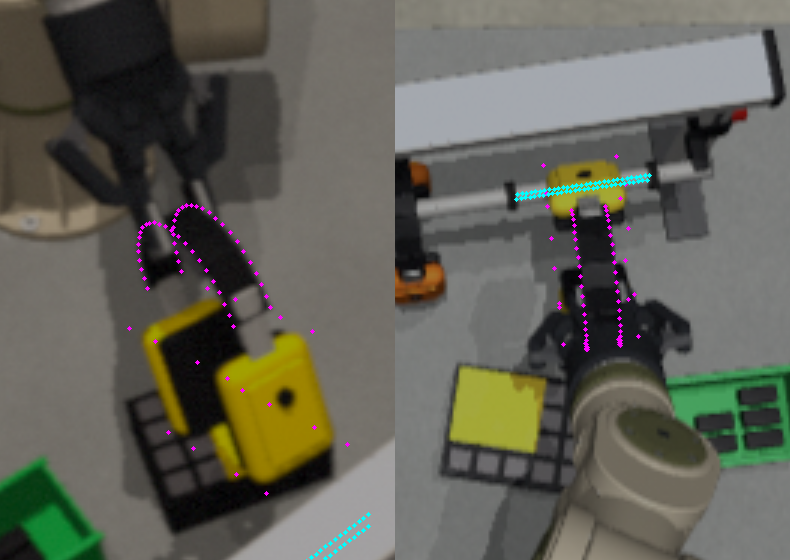

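The overlay fits: ears model (magenta) on the held pair and rail (cyan) between the collars at (512,195) and (652,175) in the right picture. I compute the slanted approach.

```bash
python3 - <<'E'
from plan import *
R,p=cur()
for rx,rz in ((8,-60),(8,-20),(8,40),(8,90),(12,115),(17,130),(18,137),(18,146)):
    t=tcp_for(R,rx,rz); d=R.T@(t-p)*1000; c=clear(R,t); print(rx,rz,"shift",np.round(d),"clear lamp %.0f minz %.0f"%c)
print("world down in tool",R.T@[0,0,-1])
E
```

```text
8 -60 shift [ 5. -3. 60.] clear lamp 17 minz 226
8 -20 shift [  8.  -3. 100.] clear lamp 17 minz 192
8 40 shift [ 13.  -3. 160.] clear lamp 28 minz 141
8 90 shift [ 17.  -3. 210.] clear lamp 49 minz 99
12 115 shift [ 23.  -3. 234.] clear lamp 56 minz 76
17 130 shift [ 29.  -3. 249.] clear lamp 61 minz 60
18 137 shift [ 31.  -3. 256.] clear lamp 63 minz 54
18 146 shift [ 31.  -3. 265.] clear lamp 64 minz 46
world down in tool [0.58473643 0.08624648 0.8066256 ]
```

Call:
apply_moves(
  rows=[
    [[1,0,10],0],
    [[3,-2,30],0],
    [[5,-3,55],0],
    [[6,-3,78],0],
    [[8,-3,100],0],
    [[10,-3,120],0],
    [[11,-3,140],0],
    [[13,-3,160],0],
    [[14,-3,180],0],
    [[16,-3,197],0],
    [[17,-3,210],0],
    [[19,-3,220],0],
    [[21,-3,227],0],
    [[22,-3,230],0],
    [[22,-3,230],0],
  ],
)

```text
time_s: 18.05
eef_pos: [0.6653, -0.0911, 0.2384]
tcp_rot: [[-0.802, -0.088, 0.591], [-0.122, 0.992, -0.018], [-0.585, -0.086, -0.807]]
ft_force: [0.2, -0.7, -3.6]
grip_width: 0.0287
finger_force: 71.4
```

```bash
python3 - <<'E'
from plan import *
R,p=cur(); print(p,rail_in_ears(R,p),clear(R,p),bot.get_state()['ft_force'])
w=eyes.grab_frame("wrist"); f=eyes.grab_frame("scene");t=eyes.grab_frame("top")
A=cv2.resize(w["image"],(400,250));B=cv2.resize(f["image"][150:310,270:470],(400,320));C=cv2.resize(t["image"][100:220,290:410],(400,400))
cv2.imwrite("pics/chk2.png",np.vstack([np.hstack([A,np.zeros((250,400,3),np.uint8)]),np.hstack([B,C[:320]])])[...,::-1])
E
```

```text
[ 0.66530333 -0.09107607  0.23843207] (array([ 11.59296747,   0.        , 111.12309383]), np.float64(-0.0004709658572663311)) (np.float64(55.4743527086646), np.float64(79.09017240332378)) [ 0.20853489 -0.65877809 -3.59807991]
```

View pics/chk2.png

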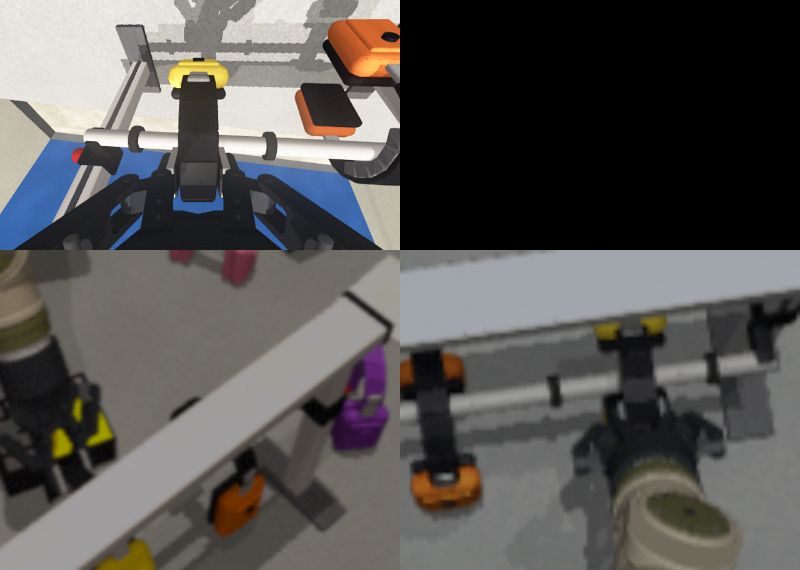

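All three views agree: the band lies over the rail midway between the collars (wrist view: collars at x 136 and 268, band at 200), clear of the lamp. Now I let it down gently and feel for contact.

Call:
apply_moves(
  rows=[
    [[2,0,7],0],
    [[4,0,14],0],
    [[6,0,20],0],
    [[7,0,24],0],
    [[7,0,24],0],
  ],
)

```text
time_s: 18.7
eef_pos: [0.6736, -0.0922, 0.2137]
tcp_rot: [[-0.803, -0.088, 0.59], [-0.122, 0.992, -0.017], [-0.584, -0.086, -0.808]]
ft_force: [-0.1, 0.7, -2.7]
grip_width: 0.0287
finger_force: 71.4
```

Call:
apply_moves(
  rows=[
    [[0.6,0.1,0.8],0],
    [[1.2,0.2,1.6],0],
    [[1.8,0.3,2.4],0],
    [[1.8,0.3,2.4],0],
  ],
)

```text
time_s: 19.1
eef_pos: [0.6739, -0.0923, 0.2122]
tcp_rot: [[-0.802, -0.088, 0.591], [-0.122, 0.992, -0.018], [-0.585, -0.087, -0.806]]
ft_force: [0.4, 0.1, -3.4]
grip_width: 0.0286
finger_force: 71.4
```

Call:
apply_moves(
  rows=[
    [[0.6,0.1,0.8],0],
    [[1.2,0.2,1.6],0],
    [[1.8,0.3,2.4],0],
    [[1.8,0.3,2.4],0],
  ],
)

```text
time_s: 19.5
eef_pos: [0.6738, -0.0923, 0.2089]
tcp_rot: [[-0.802, -0.088, 0.591], [-0.122, 0.992, -0.018], [-0.585, -0.086, -0.807]]
ft_force: [0.1, -0.3, -2.6]
grip_width: 0.0289
finger_force: 71.4
```

```bash
python3 - <<'E'
from plan import *
R,p=cur(); s=bot.get_state(); print(p,rail_in_ears(R,p),s['ft_force'],s['moment'],s['qvel'])
E
```

```text
[ 0.67377558 -0.0922503   0.20893136] (array([ 19.91853741,   0.        , 140.74183931]), np.float64(-0.0027523311369526127)) [ 0.07604151 -0.28108791 -2.64925274] [ 0.02237415  1.05387255 -0.02632134] [-3.02445132e-04 -9.06706938e-05  2.63702177e-03  3.83245671e-03
  8.91949235e-04 -2.81381639e-04]
```

Call:
apply_moves(
  rows=[
    [[0.6,0.1,0.8],0],
    [[1.2,0.2,1.6],0],
    [[1.2,0.2,1.6],0],
  ],
)

```text
time_s: 19.8
eef_pos: [0.6738, -0.0922, 0.2069]
tcp_rot: [[-0.802, -0.088, 0.591], [-0.122, 0.992, -0.018], [-0.585, -0.086, -0.807]]
ft_force: [-0.1, -0.8, -3.4]
grip_width: 0.0286
finger_force: 71.4
```

Call:
apply_moves(
  rows=[
    [[0.6,0.1,0.8],0],
    [[1.2,0.2,1.6],0],
    [[1.2,0.2,1.6],0],
  ],
)

```text
time_s: 20.1
eef_pos: [0.6739, -0.0923, 0.2052]
tcp_rot: [[-0.802, -0.088, 0.591], [-0.122, 0.992, -0.018], [-0.585, -0.087, -0.806]]
ft_force: [0.1, -0.9, -2.9]
grip_width: 0.0284
finger_force: 71.4
```

```bash
python3 st.py
```

```text
20.1 [-0.341  0.051 -0.507  0.403  0.182 -0.4  ] [-0.    -0.     0.001  0.003 -0.001  0.001] [ 0.67393613 -0.09227427  0.20517769] [[-0.802, -0.088, 0.591], [-0.122, 0.992, -0.018], [-0.585, -0.087, -0.806]] [ 0.11064059 -0.94354937 -2.92480526] 0.028385893916371377 71.43688230062253
```

Call:
apply_moves(
  rows=[
    [[0.6,0.1,0.8],0],
    [[1.2,0.2,1.6],0],
    [[1.2,0.2,1.6],0],
  ],
)

```text
time_s: 20.4
eef_pos: [0.6747, -0.0924, 0.2046]
tcp_rot: [[-0.8, -0.088, 0.593], [-0.123, 0.992, -0.018], [-0.587, -0.087, -0.805]]
ft_force: [0.2, 0.6, 0.4]
grip_width: 0.0285
finger_force: 72.1
```

```bash
python3 st.py
```

```text
20.4 [-0.341  0.052 -0.509  0.397  0.182 -0.4  ] [-0.     0.    -0.001  0.    -0.001 -0.   ] [ 0.67472438 -0.09236684  0.20460383] [[-0.8, -0.088, 0.593], [-0.123, 0.992, -0.018], [-0.587, -0.087, -0.805]] [0.16979243 0.59867061 0.41599107] 0.028453936583955303 72.13326098462858
```

Contact: Fz went from -2.9 to +0.4 N, so the rail now carries the whole weight with the band still held. I release and withdraw along the slant.

Call:
apply_moves(
  rows=[
    [[0,0,0],0],
    [[0,0,0],0],
    [[0,0,0],0],
    [[0,0,0],0],
    [[0,0,-15],0],
    [[0,0,-45],0],
    [[0,0,-85],0],
    [[0,0,-125],0],
    [[0,0,-165],0],
    [[0,0,-195],0],
    [[0,0,-200],0],
    [[0,0,-200],0],
  ],
  jaw=0.85,
)

```text
time_s: 21.6
eef_pos: [0.5558, -0.089, 0.3658]
tcp_rot: [[-0.8, -0.087, 0.593], [-0.122, 0.992, -0.019], [-0.587, -0.088, -0.805]]
ft_force: [-0.2, -0.1, -0.5]
grip_width: 0.0729
finger_force: 0.0
```

```bash
python3 st.py; python3 - <<'E'
from h import *
w=eyes.grab_frame("wrist"); f=eyes.grab_frame("scene");t=eyes.grab_frame("top")
A=cv2.resize(w["image"],(400,250));B=cv2.resize(f["image"][150:310,270:470],(400,320));C=cv2.resize(t["image"][100:220,290:410],(400,400))
cv2.imwrite("pics/chk3.png",np.vstack([np.hstack([A,np.zeros((250,400,3),np.uint8)]),np.hstack([B,C[:320]])])[...,::-1])
E
```

```text
21.6 [-0.44  -0.249 -0.367  0.858  0.237 -0.483] [ 0.007  0.037 -0.041 -0.017 -0.003  0.003] [ 0.55584215 -0.08897536  0.36579677] [[-0.8, -0.087, 0.593], [-0.122, 0.992, -0.019], [-0.587, -0.088, -0.805]] [-0.22944184 -0.13936498 -0.51802282] 0.07286542407909033 0.0
```

View pics/chk3.png

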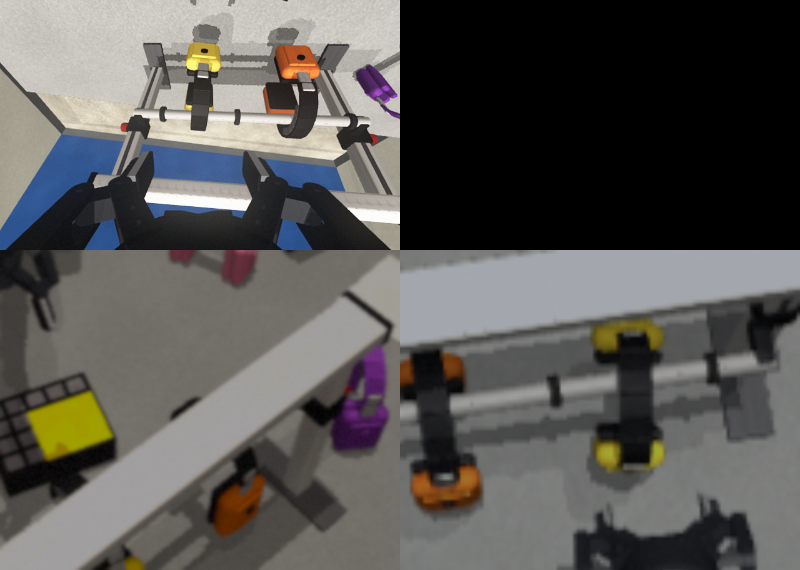

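The pair hangs on the rail between the collars: in the top crop the collars are at x 555 and 712 and the band at 635, with a cup on each side. The orange pair is unchanged. I back off a little and hand in.

Call:
apply_moves(
  rows=[
    [[0,0,-30],0],
    [[0,0,-60],0],
    [[0,0,-80],0],
    [[0,0,-80],0],
    [[0,0,-80],0],
    [[0,0,-80],0],
    [[0,0,-80],0],
    [[0,0,-80],0],
  ],
)

```text
time_s: 22.55
eef_pos: [0.5084, -0.087, 0.4276]
tcp_rot: [[-0.803, -0.088, 0.59], [-0.122, 0.992, -0.017], [-0.584, -0.085, -0.807]]
ft_force: [0.4, 0.7, -0.3]
grip_width: 0.0727
finger_force: 0.0
```

```bash
python3 - <<'E'
from h import *
t=eyes.grab_frame("top"); print([(np.round(d["extent"]).astype(int).tolist(),round(d["conf"],2)) for d in finder.find_in(t,"ears")])
print(workorder.finish_job())
E
```

```text
[([203, 142, 237, 185], 0.97), ([198, 251, 233, 295], 0.73), ([346, 124, 370, 164], 0.68)]
the job is handed in; nothing more can be done
None
```

The yellow ear defenders hang over the free place of the rail, about midway between the collars with one cup on each side, and I handed the job in at about 22.6 s; no verdict came back, and the last views showed the orange pair unmoved and no sign of contact with the stand or lamp.

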